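# Test two switchgear parts in a sprung slide jig

### The job

Set the black contactor and the white relay gently into the nests of the test jig's slide that match their shapes. With both seated, push the orange plate so that the slide goes all the way in to its stop, hold it there for about a second, then let it spring all the way back out, with both parts still in their nests. Leave everything else on the bench where it is.

Things in the scene. Friction and masses are not known exactly. Their poses are not given: they have to be found in the camera images.
- jig: test jig fixed to the bench, dark steel base 16 mm thick, x -105 to 165 mm, y -105 to 105 mm. Origin at bench level; x = the way its slide is pushed, y left of that, z up. A grey probe head 105 mm tall, 190 mm wide stands across the far end (x 115 to 160, thin brass probes out to 103). The aluminium slide with two nests (block x -40 to 40, y -85 to 85 at rest) and an orange push plate runs on it.
- slide (a joint): travel of the jig's slide in m along the jig's +x, level: 0 = out (at rest, held out by its spring), 0.050 = fully in at its stop. The spring pushes back with 4 N at the start of the stroke and 10.5 N at the stop; a dashpot adds 2 N at 50 mm/s. Let go, it returns by itself, slowed by the dashpot, in under half a second.
- push_face (a point): centre of the near face of the orange upright push plate on the slide, 66 mm above the bench, moving with the slide; x axis = direction to push. Plate 70 mm wide (y), 10 mm thick, from 22 to 86 mm above the bench. At rest 85 mm before the jig's origin. Behind it 35 mm free space to the nest block, bridged by a tongue only 34 mm above the bench.
- nest_contactor (a point): centre of the floor of the contactor's nest: rectangular pocket in the slide, 48 mm along the point's x (the push direction) by 60 mm along y, 12 mm deep with a small chamfer; floor 35 mm, rim 47 mm above the bench. 40 mm to the left (+y) of the slide's middle; moves with the slide.
- nest_relay (a point): centre of the floor of the relay's nest: rectangular pocket in the slide, 28 mm along the point's x (the push direction) by 74 mm along y, 12 mm deep with a small chamfer; floor 35 mm, rim 47 mm above the bench. 40 mm to the right (-y) of the slide's middle; moves with the slide.
- contactor: black contactor with a yellow patch on top, 44 mm along its x, 56 mm along its y, 60 mm tall (full footprint up to 44 mm, then a step 44 x 36 mm), about 0.28 kg; origin at the centre of its underside, z up. Stands upright on the bench; can be gripped across x. In its nest its x lies along the nest's x, either way round.
- relay: slim white relay with a blue band, 24 mm along its x, 70 mm along its y, 64 mm tall (full footprint up to 46 mm, then a step 24 x 46 mm), about 0.16 kg; origin at the centre of its underside, z up. Stands upright on the bench; can be gripped across x. In its nest its x lies along the nest's x, either way round.
- starter: bigger grey motor starter with a red button on top, 62 x 80 x 75 mm, origin at the centre of its underside; fits neither nest; a bystander
- lamp_red: red indicator lamp standing upright on the bench: black body, steel collar 36 mm across, coloured dome, 45 mm tall; origin at the centre of its underside; a bystander
- lamp_green: green indicator lamp standing upright on the bench: black body, steel collar 36 mm across, coloured dome, 45 mm tall; origin at the centre of its underside; a bystander
- lamp_yellow: yellow indicator lamp standing upright on the bench: black body, steel collar 36 mm across, coloured dome, 45 mm tall; origin at the centre of its underside; a bystander
- driver: screwdriver lying on the bench to the right; a bystander
- bin: loose open yellow bin, 130 x 100 x 55 mm, on the left of the bench; origin at the centre of its underside; a bystander
Things that resemble listed ones, but are neither listed nor needed, are in the scene too. Of the things shaped like the relay, the white one is meant. What is shaped like the contactor but blue is not meant.

How it is judged:
On the way, in this order (a step that is already met when the one before it is completed fails the run):
1. both parts seated in their matching nests with the slide out (horizontal distance between contactor and nest_contactor below 0.005 m and z of contactor in the frame of nest_contactor below 0.004 m and angle between each of contactor, relay's own z axis and vertical below 0.08 rad and angle between the x axis of contactor and the x axis of nest_contactor, either way round below 0.15 rad and horizontal distance between relay and nest_relay below 0.005 m and z of relay in the frame of nest_relay below 0.004 m and angle between the x axis of relay and the x axis of nest_relay, either way round below 0.15 rad and value of joint slide below 0.006 m), for 0.2 s.
2. slide pushed fully in (within 4 mm of its stop) and held 0.5 s, both parts still seated (horizontal distance between contactor and nest_contactor below 0.005 m and z of contactor in the frame of nest_contactor below 0.004 m and angle between each of contactor, relay's own z axis and vertical below 0.08 rad and angle between the x axis of contactor and the x axis of nest_contactor, either way round below 0.15 rad and horizontal distance between relay and nest_relay below 0.005 m and z of relay in the frame of nest_relay below 0.004 m and angle between the x axis of relay and the x axis of nest_relay, either way round below 0.15 rad and value of joint slide above 0.046 m), for 0.5 s.
At the end, for the whole second after the job is handed in: The contactor and the relay each rest in their own nest (within 5 mm of its centre, underside within 4 mm of its floor, upright within 0.08 rad, lined up within 0.15 rad either way round), at rest, and the slide is back out within 4 mm of its rest position (horizontal distance between contactor and nest_contactor below 0.005 m and z of contactor in the frame of nest_contactor below 0.004 m and angle between each of contactor, relay's own z axis and vertical below 0.08 rad and angle between the x axis of contactor and the x axis of nest_contactor, either way round below 0.15 rad and horizontal distance between relay and nest_relay below 0.005 m and z of relay in the frame of nest_relay below 0.004 m and angle between the x axis of relay and the x axis of nest_relay, either way round below 0.15 rad and value of joint slide below 0.004 m and linear speed of each of contactor, relay below 0.02 m/s); the robot touches nothing.
It fails at once if a bystander was moved more than 25 mm (distance of any of starter, lamp_red, lamp_green, lamp_yellow, driver, bin from where it was at the start of the episode above 0.025 m).
It fails at once if a part was dropped or thrown into its nest (faster than 0.6 m/s within 60 mm of the nest) ((distance between contactor and nest_contactor below 0.06 m and linear speed of contactor above 0.6 m/s) or (distance between relay and nest_relay below 0.06 m and linear speed of relay above 0.6 m/s)).
It also fails if it takes over 72 s, if anything falls off the work surface, if the arm or the gripper's body presses on something with over 40 N, if the wrist force passes 120 N, or if a joint passes its speed limit or range.

### The arm

A 6-joint arm with a two-finger parallel gripper is mounted at the origin on the work surface. World frame = base frame: x ahead of the robot, y to its left, z up, the work surface at z = 0. Lengths are in m, angles in rad, forces in N, time in s.
With the tool pointing down it reaches from about 0.325 to 0.9 m from the base axis. Payload 6.1 kg.
Tool frame: the origin (TCP) lies on the centre line of the jaws, within the pads' length; the fingertips stand 11 mm ahead of it and the grasp point (between the pads) lies 8 mm behind it; z points along the fingers, y is the line along which they close (so a half turn about z gives the same grasp; the last joint's range is limited). The gripper opens to 85 mm and grips with 20 to 120 N. Pads are 22 mm wide; open, the fingers measure 114 mm over their backs; the gripper's body (76 mm by 85 mm) begins 54 mm behind the grasp point. The pads swing forward as they close: fully open they stand 13 mm farther back than shut.
Start: joints at [-1.283, 0.22, 1.526, -0, 1.395, -0.126], TCP at [0.251, -0.572, 0.242] pointing down, gripper open.
Joint ranges: [-2.98, 2.98], [-0.91, 2.08], [0.09, 2.57], [-1.24, 4.39], [0.2, 2.65], [-2.68, 2.68]. Speed limits (rad/s): [2.57, 2.57, 3.01, 3.14, 3.14, 3.14].

### API

Orientations are given as a unit quaternion [x, y, z, w].
In Python, from plant import get_state, get_image, calibration, sign_off gives the robot as it stands. The module is installed in compiled form; this text tells all that it offers.
- The arm moves only by the tool servo_tool, never from a script. Its argument "targets" is a list of rows, each an object of numbers: "hand": the gripper command: -1 is fully open, 1 is shut, values between are in proportion; "dx", "dy", "dz": the shift along the world's x, y, z in cm; "spin": the turn about the world's z in rad. A call has 1 to 20 rows; each row shifts and turns the commanded pose from where the row before left it; what a row does not reach is not made up. A row lasts 1/12 s, in which the tool goes at most 41.7 mm and 7.16 degrees, less where a joint would pass 70% of its speed; a pose out of reach is approached as far as the arm can. A call with a gripper value outside its range is refused whole. The fingers move at their own pace and stop on an object; "squeeze" is the grip in N (left out, the last holds). Time passes only in rows, so rows that do not move let the fingers close. It gives the time, the measured TCP pose, the force, the opening and the grip force at its end, in the units of the state.
- get_state(): the state, without advancing time (a new reading comes with each control period).
- get_image(name): name is "side" or "top"; returns (picture, depth): 480x640x3 uint8, blue, green, red; 480x640 float32, m along the optical axis (not along the pixel's ray), 0 where there is no reading.
- calibration(name): a dict with "intrinsics" (3x3 intrinsics, pixels), "dist" ([k1, k2, p1, p2, k3] as OpenCV has them; the pictures are not rectified), "T" (4x4, takes a point from camera to world coordinates). Camera axes: x right, y up, looking along -z (the intrinsics and any distortion apply to the point x, -y, -z); pixel columns grow to the right and rows downward; lengths in m; the calibration is good to about 2 mm. A picture is of the moment at which its call begins. calibration takes no time and is no camera call.
- sign_off(): hands the job in; it is judged then, once.
The state is a dict: "t": time; "q": joint angles; "joint_vel": joint speeds; "effort": joint torques, N m; "position": TCP position; "orientation": TCP orientation; "wrist_force": force on the tool from outside, world axes, zero at the start; "ft_torque": the same for the moment, N m; "grip_width": finger opening in m; "finger_force": force on a finger pad.
Only numpy, scipy, OpenCV 4.12 (cv2) and the standard library are available. Lean on these libraries where they do the work, as an engineer would, in place of code of your own. Each camera call takes 0.05 s, during which the arm holds its last target. There are 200 camera calls.

## Working session

There is one attempt and no reset: what is moved stays moved. The work goes in short steps, Python scripts to look and compute and a tool call to move; the robot and the scene stay as the last step left them, time stands still between calls to the robot, and variables do not carry over. Pictures are saved under pics/ and viewed, at most 10 in all, crops included, and the job is handed in when it is done.

Besides the shell and the picture viewer there is one more tool, called after ">>>" by a JSON object that holds its "method" and its "body". servo_tool: Moves the arm, as the interface text tells. Its arguments: {"type":"object","properties":{"targets":{"type":"array"},"squeeze":{"type":"number"}},"required":["targets"]}

```bash
mkdir -p pics
cat > h.py <<'E'
import numpy as np, cv2
from plant import get_state, get_image, calibration, sign_off
def grab(n):
    im,d=get_image(n); np.savez('/tmp/%s.npz'%n,im=im,d=d); return im,d
def load(n):
    z=np.load('/tmp/%s.npz'%n); return z['im'],z['d']
def world(n,uv,d):
    """pixels Nx2 + depth N -> world"""
    c=calibration(n); uv=np.asarray(uv,float).reshape(-1,1,2)
    p=cv2.undistortPoints(uv,np.array(c['intrinsics']),np.array(c['dist'])).reshape(-1,2)
    d=np.asarray(d,float).reshape(-1)
    P=np.c_[p[:,0]*d,-p[:,1]*d,-d,np.ones(len(d))]
    return (P@np.array(c['T']).T)[:,:3]
def cloud(n,im,d):
    v,u=np.mgrid[:480,:640]; W=world(n,np.c_[u.ravel(),v.ravel()],d.ravel()).reshape(480,640,3)
    W[d<=0]=np.nan; return W
def plane(n,uv,z):
    a=world(n,uv,np.full(len(np.reshape(uv,(-1,2))),.1)); b=world(n,uv,np.full(len(a),1.)); 
    return a+(b-a)*((z-a[:,2:])/(b[:,2:]-a[:,2:]))
E
python3 - <<'E'
from h import *
for n in('top','side'):
    im,d=grab(n); cv2.imwrite('pics/%s0.png'%n,im); c=calibration(n); print(n,np.round(c['T'],3).tolist(),c['intrinsics'],c['dist'],(d>0).mean())
print(get_state())
E
```

```text
top [[-0.014, 0.992, -0.123, 0.419], [-1.0, -0.013, 0.002, -0.003], [0.001, 0.123, 0.992, 1.288], [0.0, 0.0, 0.0, 1.0]] [[496.26689198   0.         327.12740044]
 [  0.         496.26689198 239.47466137]
 [  0.           0.           1.        ]] [-0.01493007  0.          0.          0.          0.        ] 0.9958919270833333
side [[-0.98, 0.164, -0.114, 0.42], [-0.199, -0.749, 0.632, 0.767], [0.018, 0.642, 0.766, 1.012], [0.0, 0.0, 0.0, 1.0]] [[552.19263885   0.         321.09025742]
 [  0.         552.19263885 231.32444072]
 [  0.           0.           1.        ]] [-0.06096825  0.          0.          0.          0.        ] 0.9958138020833334
{'t': 0.1, 'q': array([-1.28307552e+00,  2.21154869e-01,  1.52746315e+00,  1.87043172e-05,
        1.39467821e+00, -1.26086036e-01]), 'joint_vel': array([ 0.00086739, -0.00309411, -0.00345042, -0.00154472, -0.00125937,
        0.00044772]), 'effort': array([ 2.43665881e-04, -4.98242354e+01, -3.90546799e+01, -2.62988269e-04,
        5.62100380e-03, -2.96230598e-05]), 'position': array([ 0.25117765, -0.57175891,  0.24132165]), 'orientation': array([ 9.78671720e-01,  2.05428672e-01, -5.95884574e-05, -8.49752659e-04]), 'wrist_force': array([-0.26552837, -0.02440008, -0.19234995]), 'ft_torque': array([-0.05527462, -0.00140308, -0.00379394]), 'finger_force': 0.0, 'grip_width': 0.08543818249884086}
```

View pics/top0.png

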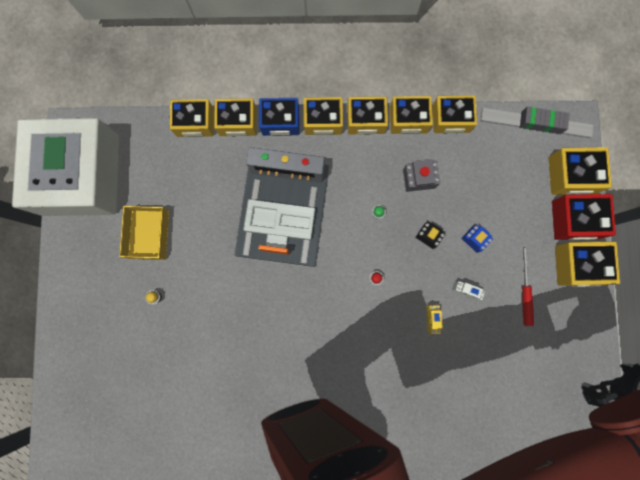

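View pics/side0.png

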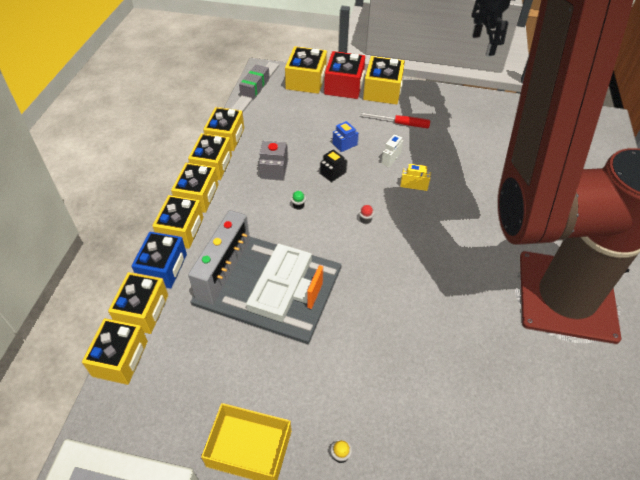

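The top view shows the black contactor at about (431,234), the white relay at (470,289) and the jig at (280,215), pushed up-image with the orange plate at (272,249). The side view shows the same layout, with the contactor at (333,165) and the relay at (393,148). Next I measure from the point clouds.

```bash
cat > m.py <<'E'
from h import *
def rect(P):
    (c,s,a)=cv2.minAreaRect((P[:,:2]*1000).astype(np.float32)); return np.round(c,1),np.round(s,1),round(a,1)
def part(n,u0,u1,v0,v1,bands):
    im,d=load(n); W=cloud(n,im,d)[v0:v1,u0:u1].reshape(-1,3); W=W[~np.isnan(W[:,0])]
    for lo,hi in bands:
        P=W[(W[:,2]>lo)&(W[:,2]<hi)]; print(n,(lo,hi),len(P),*rect(P),'zmed',round(np.median(P[:,2])*1000,1))
if __name__=='__main__':
    part('top',412,450,215,253,[(.02,.1),(.036,.05),(.054,.07)])
    part('side',312,354,142,186,[(.02,.1),(.036,.05),(.054,.07)])
    part('top',450,492,273,306,[(.02,.1),(.036,.05),(.056,.075)])
    part('side',376,408,128,168,[(.02,.1),(.036,.05),(.056,.075)])
    for n in('top','side'):
        im,d=load(n); W=cloud(n,im,d)
        hsv=cv2.cvtColor(im,cv2.COLOR_BGR2HSV)
        ok=~np.isnan(W[...,0]); box=(slice(140,275),slice(225,335)) if n=='top' else (slice(220,345),slice(180,350))
        m=np.zeros(ok.shape,np.uint8); m[box]=(ok&(W[...,2]>.041)&(W[...,2]<.053))[box]
        k,l,st,_=cv2.connectedComponentsWithStats(m)
        for i in range(1,k):
            if st[i,4]>60: print(n,'slidecomp',st[i],*rect(W[l==i]),np.median(W[l==i][:,2]))
        m=np.zeros(ok.shape,np.uint8); m[box]=(ok&(hsv[...,0]<16)&(hsv[...,1]>170)&(hsv[...,2]>120)&(W[...,2]>.05)&(W[...,2]<.095))[box]
        k,l,st,_=cv2.connectedComponentsWithStats(m); i=1+st[1:,4].argmax()
        print(n,'plate',st[i],*rect(W[l==i]),W[l==i][:,2].max())
        m=np.zeros(ok.shape,np.uint8); m[box]=(ok&(W[...,2]>.010)&(W[...,2]<.022))[box]
        print(n,'base',*rect(W[m>0]))
        g=W[box][ok[box]]; print('bench z',np.median(g[abs(g[:,2])<.01][:,2]))
E
python3 m.py
```

```text
top (0.02, 0.1) 450 [ 582.7 -271.1] [55.7 44.5] 54.5 zmed 57.4
top (0.036, 0.05) 152 [ 582.5 -271. ] [55.7 44.3] 55.2 zmed 44.0
top (0.054, 0.07) 249 [ 582.6 -271.1] [36.3 44.1] 53.3 zmed 60.2
side (0.02, 0.1) 530 [ 569.8 -305.3] [149.7  59. ] 76.7 zmed 46.1
side (0.036, 0.05) 161 [ 569.4 -291.5] [119.6  53.6] 68.2 zmed 44.1
side (0.054, 0.07) 196 [ 579.3 -268.7] [37.7 47.2] 53.8 zmed 60.6
top (0.02, 0.1) 333 [ 440.1 -359.6] [71.2 24.3] 68.2 zmed 60.4
top (0.036, 0.05) 95 [ 439.8 -359.5] [71.1 23.6] 68.0 zmed 44.9
top (0.056, 0.075) 193 [ 440.1 -359.7] [46.9 24.1] 68.0 zmed 63.9
side (0.02, 0.1) 348 [ 437.7 -359.7] [79.2 26.2] 67.2 zmed 49.1
side (0.036, 0.05) 95 [ 439.4 -358.2] [75.1 25.9] 69.4 zmed 44.2
side (0.056, 0.075) 140 [ 439.9 -356.6] [53.1 24.2] 67.2 zmed 64.5
top slidecomp [ 244  200   71   39 1348] [626.8 114.7] [170.6  81.4] 81.8 0.04689775212816749
top plate [259 246  29   8 124] [546.5 126.1] [69.5  8.5] 81.6 0.0899017347519131
top base [679.6 127.6] [251.8 311.1] 81.6
bench z 0.00014184503938841075
side slidecomp [ 246  244   66   74 1753] [623.6 116.8] [175.   81.6] 81.6 0.047156874231498724
side slidecomp [192 272  35  26 115] [755.  167.4] [81.6 36.4] 48.9 0.04617993174207424
side plate [308 268  15  34 180] [543.8 132. ] [65.8  8.8] 81.2 0.08976311647853297
side base [696.7 106. ] [214.1 358.7] 81.6
bench z 0.0007584683423635941
```

>>> {"method": "servo_tool", "body": {"targets": [{"hand": -1, "dx": 2.75, "dy": 2.515, "dz": -0.8, "spin": 0.045}, {"hand": -1, "dx": 2.75, "dy": 2.515, "dz": -0.8, "spin": 0.045}, {"hand": -1, "dx": 2.75, "dy": 2.515, "dz": -0.8, "spin": 0.045}, {"hand": -1, "dx": 2.75, "dy": 2.515, "dz": -0.8, "spin": 0.045}, {"hand": -1, "dx": 2.75, "dy": 2.515, "dz": -0.8, "spin": 0.045}, {"hand": -1, "dx": 2.75, "dy": 2.515, "dz": -0.8, "spin": 0.045}, {"hand": -1, "dx": 2.75, "dy": 2.515, "dz": -0.8, "spin": 0.045}, {"hand": -1, "dx": 2.75, "dy": 2.515, "dz": -0.8, "spin": 0.045}, {"hand": -1, "dx": 2.75, "dy": 2.515, "dz": -0.8, "spin": 0.045}, {"hand": -1, "dx": 2.75, "dy": 2.515, "dz": -0.8, "spin": 0.045}, {"hand": -1, "dx": 2.75, "dy": 2.515, "dz": -0.8, "spin": 0.045}, {"hand": -1, "dx": 2.75, "dy": 2.515, "dz": -0.8, "spin": 0.045}, {"hand": -1}], "squeeze": 40}}

```text
$.targets[12]: bad value
```

>>> {"method": "servo_tool", "body": {"targets": [{"hand": -1, "dx": 2.75, "dy": 2.515, "dz": -0.8, "spin": 0.045}, {"hand": -1, "dx": 2.75, "dy": 2.515, "dz": -0.8, "spin": 0.045}, {"hand": -1, "dx": 2.75, "dy": 2.515, "dz": -0.8, "spin": 0.045}, {"hand": -1, "dx": 2.75, "dy": 2.515, "dz": -0.8, "spin": 0.045}, {"hand": -1, "dx": 2.75, "dy": 2.515, "dz": -0.8, "spin": 0.045}, {"hand": -1, "dx": 2.75, "dy": 2.515, "dz": -0.8, "spin": 0.045}, {"hand": -1, "dx": 2.75, "dy": 2.515, "dz": -0.8, "spin": 0.045}, {"hand": -1, "dx": 2.75, "dy": 2.515, "dz": -0.8, "spin": 0.045}, {"hand": -1, "dx": 2.75, "dy": 2.515, "dz": -0.8, "spin": 0.045}, {"hand": -1, "dx": 2.75, "dy": 2.515, "dz": -0.8, "spin": 0.045}, {"hand": -1, "dx": 2.75, "dy": 2.515, "dz": -0.8, "spin": 0.045}, {"hand": -1, "dx": 2.75, "dy": 2.515, "dz": -0.8, "spin": 0.045}, {"hand": -1, "dx": 0, "dy": 0, "dz": 0, "spin": 0}], "squeeze": 40}}

```text
t: 1.18
position: [0.5841, -0.2646, 0.1437]
orientation: [0.887, 0.462, 0.0, -0.002]
wrist_force: [-0.1, 0.4, 0.3]
grip_width: 0.0856
finger_force: 0.0
```

>>> {"method": "servo_tool", "body": {"targets": [{"hand": -1, "dx": 0, "dy": 0, "dz": 0, "spin": 0}, {"hand": -1, "dx": 0, "dy": 0, "dz": 0, "spin": 0}]}}

```text
t: 1.35
position: [0.5809, -0.2704, 0.1458]
orientation: [0.888, 0.459, -0.001, -0.0]
wrist_force: [0.3, 0.3, 0.4]
grip_width: 0.0856
finger_force: 0.0
```

>>> {"method": "servo_tool", "body": {"targets": [{"hand": -1, "dx": 0, "dy": 0, "dz": -2, "spin": 0}, {"hand": -1, "dx": 0, "dy": 0, "dz": -2, "spin": 0}, {"hand": -1, "dx": 0, "dy": 0, "dz": -2, "spin": 0}, {"hand": -1, "dx": 0, "dy": 0, "dz": -2, "spin": 0}, {"hand": -1, "dx": 0, "dy": 0, "dz": -1.6, "spin": 0}, {"hand": -1, "dx": 0, "dy": 0, "dz": -1.0, "spin": 0}, {"hand": -1, "dx": 0, "dy": 0, "dz": -0.6, "spin": 0}, {"hand": -1, "dx": 0, "dy": 0, "dz": 0, "spin": 0}, {"hand": 1, "dx": 0, "dy": 0, "dz": 0, "spin": 0}, {"hand": 1, "dx": 0, "dy": 0, "dz": 0, "spin": 0}, {"hand": 1, "dx": 0, "dy": 0, "dz": 0, "spin": 0}, {"hand": 1, "dx": 0, "dy": 0, "dz": 0, "spin": 0}, {"hand": 1, "dx": 0, "dy": 0, "dz": 0, "spin": 0}, {"hand": 1, "dx": 0, "dy": 0, "dz": 0, "spin": 0}, {"hand": 1, "dx": 0, "dy": 0, "dz": 0, "spin": 0}]}}

```text
t: 2.6
position: [0.5821, -0.2709, 0.0358]
orientation: [0.888, 0.459, 0.0, 0.001]
wrist_force: [-1.1, 0.7, 5.7]
grip_width: 0.0432
finger_force: 43.0
```

>>> {"method": "servo_tool", "body": {"targets": [{"hand": 1, "dx": 0, "dy": 0, "dz": 1, "spin": 0}, {"hand": 1, "dx": 0, "dy": 0, "dz": 2, "spin": 0}, {"hand": 1, "dx": 0, "dy": 0, "dz": 2, "spin": 0}, {"hand": 1, "dx": 0.2, "dy": 1.5, "dz": 2, "spin": 0.03}, {"hand": 1, "dx": 0.35, "dy": 3, "dz": 2, "spin": 0.04}, {"hand": 1, "dx": 0.45, "dy": 3.8, "dz": 1, "spin": 0.04}, {"hand": 1, "dx": 0.45, "dy": 3.8, "dz": 0, "spin": 0.04}, {"hand": 1, "dx": 0.45, "dy": 3.8, "dz": 0, "spin": 0.04}, {"hand": 1, "dx": 0.45, "dy": 3.8, "dz": 0, "spin": 0.04}, {"hand": 1, "dx": 0.45, "dy": 3.8, "dz": 0, "spin": 0.04}, {"hand": 1, "dx": 0.45, "dy": 3.8, "dz": 0, "spin": 0.04}, {"hand": 1, "dx": 0.45, "dy": 3.8, "dz": 0, "spin": 0.04}, {"hand": 1, "dx": 0.45, "dy": 3.8, "dz": 0, "spin": 0.04}, {"hand": 1, "dx": 0.35, "dy": 3.2, "dz": 0, "spin": 0.04}, {"hand": 1, "dx": 0.25, "dy": 2.6, "dz": 0, "spin": 0.03}, {"hand": 1, "dx": 0.15, "dy": 1.2, "dz": 0, "spin": 0.01}, {"hand": 1, "dx": 0.1, "dy": 0.6, "dz": 0, "spin": 0}, {"hand": 1, "dx": 0, "dy": 0, "dz": -1, "spin": 0}, {"hand": 1, "dx": 0, "dy": 0, "dz": -1, "spin": 0}, {"hand": 1, "dx": 0, "dy": 0, "dz": 0, "spin": 0}]}}

```text
t: 4.27
position: [0.6292, 0.1526, 0.1106]
orientation: [0.758, 0.653, -0.003, -0.001]
wrist_force: [-1.1, 0.2, -3.9]
grip_width: 0.0434
finger_force: 42.0
```

Run:
```python
from h import *
s=get_state(); print(s['position'],s['orientation'],s['grip_width'])
a=[grab(n)[0] for n in('top','side')]
cv2.imwrite('pics/c1.png',np.hstack([cv2.resize(a[0][150:290,210:350],(400,400),interpolation=2),cv2.resize(a[1][180:340,190:350],(400,400),interpolation=2)]))
```

```text
[0.62916451 0.15263841 0.11056639] [ 0.75771721  0.65257684 -0.00251693 -0.00133135] 0.04338753282655875
```

View pics/c1.png

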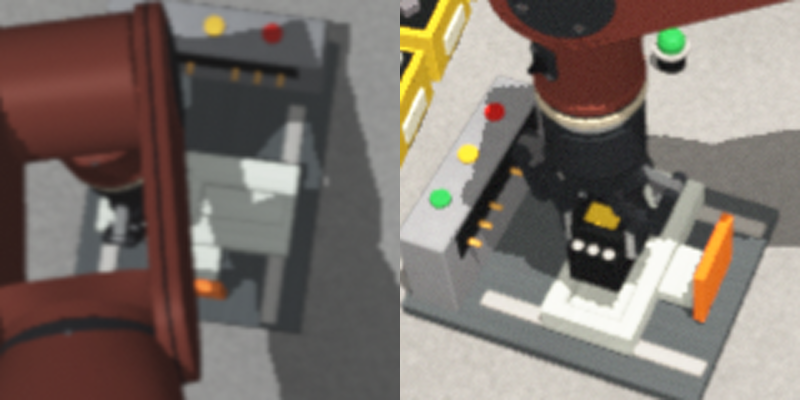

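The arm hides the part from the top camera. The side crop shows the contactor at about (600,245), hanging squarely over its nest. I'll measure it against the slide's own faces in the side view.

```bash
cat > rel.py <<'E'
from h import *
th=np.deg2rad(-8.3); O=np.array([.6236,.1168])
def jig(n,im,d):
    W=cloud(n,im,d); q=W[...,:2]-O; c,s=np.cos(th),np.sin(th)
    return np.dstack([(q[...,0]*c+q[...,1]*s)*1e3,(-q[...,0]*s+q[...,1]*c)*1e3,W[...,2]*1e3])
E
python3 - <<'E'
from rel import *
s=get_state(); print(s['position'])
im,d=grab('side'); J=jig('side',im,d); hsv=cv2.cvtColor(im,cv2.COLOR_BGR2HSV)
X,Y,Z=J[...,0],J[...,1],J[...,2]
f=lambda m:(m.sum(),np.round(np.nanpercentile(J[m],[2,50,98],axis=0),1).tolist())
# slide outer +y wall, slide near (-x) wall, top
print('ywall',f((Z>28)&(Z<42)&(abs(X)<36)&(Y>75)&(Y<95)))
print('top  ',f((abs(Z-47)<3)&(Y>72)&(Y<100)&(abs(X)<55)))
top=(abs(Z-47)<2)&(abs(X)<60)&(Y>60)&(Y<100); print('x edges',np.nanmin(X[top]),np.nanmax(X[top]),np.nanmax(Y[top]))
dark=(hsv[...,2]<90)&(X>-30)&(X<30)&(Y>0)&(Y<90)
for lo in range(60,150,5):
    m=dark&(Z>=lo)&(Z<lo+5)
    if m.sum()>3: print(lo,f(m))
yel=(hsv[...,0]>18)&(hsv[...,0]<34)&(hsv[...,1]>120)&(abs(X)<30)&(Y>0)&(Y<80)&(Z>100)
print('yellow',f(yel))
E
```

```text
[0.63023929 0.15281858 0.11254012]
ywall (np.int64(116), [[-33.9, 82.8, 28.4], [-0.2, 84.6, 34.9], [33.9, 86.5, 41.8]])
top   (np.int64(224), [[-38.9, 72.3, 44.4], [0.2, 79.4, 47.4], [39.3, 85.9, 49.8]])
x edges -39.75033542270108 40.16314439456162 86.57444240709741
80 (np.int64(21), [[-16.2, 62.4, 80.6], [3.9, 64.5, 82.6], [18.9, 65.6, 84.7]])
85 (np.int64(31), [[-22.7, 39.0, 85.1], [-9.1, 64.8, 87.3], [18.9, 66.4, 89.9]])
90 (np.int64(37), [[-22.9, 42.4, 90.2], [-13.6, 64.4, 92.4], [19.7, 67.0, 94.9]])
95 (np.int64(41), [[-22.7, 44.4, 95.4], [-5.8, 64.8, 97.9], [19.8, 66.5, 99.7]])
100 (np.int64(35), [[-22.5, 51.1, 100.2], [-6.1, 64.5, 102.8], [19.0, 66.1, 104.6]])
105 (np.int64(32), [[-28.4, 44.7, 105.5], [-3.5, 64.3, 108.2], [22.6, 66.4, 109.9]])
110 (np.int64(35), [[-24.8, 49.6, 110.0], [-6.3, 64.7, 112.5], [17.5, 66.7, 114.9]])
115 (np.int64(43), [[-22.6, 51.8, 115.4], [-2.2, 64.1, 118.2], [21.7, 66.3, 119.9]])
120 (np.int64(49), [[-21.7, 52.4, 120.3], [-6.4, 57.4, 122.4], [20.0, 66.5, 124.8]])
125 (np.int64(32), [[-22.3, 49.9, 125.2], [1.4, 54.1, 128.2], [20.4, 56.1, 129.8]])
130 (np.int64(49), [[-28.1, 24.5, 130.2], [-3.2, 53.7, 133.0], [22.6, 56.9, 134.9]])
135 (np.int64(137), [[-20.9, 21.7, 135.2], [6.5, 47.6, 137.1], [22.0, 55.9, 139.8]])
140 (np.int64(24), [[-25.6, 28.7, 140.1], [21.7, 41.6, 141.9], [24.5, 53.5, 144.2]])
145 (np.int64(16), [[-29.0, 31.5, 145.2], [23.4, 48.2, 147.3], [29.1, 50.1, 149.7]])
yellow (np.int64(123), [[-16.4, 25.5, 134.6], [2.6, 38.6, 137.9], [15.8, 51.5, 157.6]])
```

>>> {"method": "servo_tool", "body": {"targets": [{"hand": 1, "dx": 0, "dy": 0, "dz": -1, "spin": 0}, {"hand": 1, "dx": 0, "dy": 0, "dz": 0, "spin": 0}, {"hand": 1, "dx": 0, "dy": 0, "dz": 0, "spin": 0}, {"hand": 1, "dx": 0, "dy": 0, "dz": 0, "spin": 0}]}}

```text
t: 4.75
position: [0.6312, 0.1544, 0.1042]
orientation: [0.757, 0.653, -0.0, -0.0]
wrist_force: [-0.0, 0.3, -3.0]
grip_width: 0.0436
finger_force: 42.0
```

```bash
cat > chk.py <<'E'
from rel import *
s=get_state(); print(s['position'],s['orientation'],s['wrist_force'])
im,d=grab('side'); J=jig('side',im,d); hsv=cv2.cvtColor(im,cv2.COLOR_BGR2HSV); X,Y,Z=J[...,0],J[...,1],J[...,2]
f=lambda m:(m.sum(),np.round(np.nanpercentile(J[m],[2,50,98],axis=0),1).tolist())
print('ywall',f((Z>28)&(Z<42)&(abs(X)<36)&(Y>75)&(Y<95)))
dark=(hsv[...,2]<90)&(abs(X)<24)
face=dark&(Y>58)&(Y<76)&(Z>52)&(Z<125)
print('face',f(face)); p=np.polyfit(X[face],Y[face],1); print('yaw of face deg',np.degrees(np.arctan(p[0])))
print('zmin',np.nanmin(Z[face]))
E
python3 chk.py
```

```text
[0.63121777 0.15436811 0.10416263] [ 7.57218027e-01  6.53162178e-01 -1.37682365e-04 -9.59688751e-05] [-0.02815123  0.3495064  -3.02309713]
ywall (np.int64(114), [[-33.8, 82.4, 28.4], [2.1, 84.6, 35.6], [34.2, 86.6, 41.4]])
face (np.int64(273), [[-21.8, 58.9, 72.8], [-1.8, 66.1, 95.9], [21.4, 68.3, 114.4]])
yaw of face deg 1.5149896156062632
zmin 70.7966686419711
```

>>> {"method": "servo_tool", "body": {"targets": [{"hand": 1, "dx": 0.02, "dy": 0.13, "dz": -0.8, "spin": 0}, {"hand": 1, "dx": 0, "dy": 0, "dz": -0.6, "spin": 0}, {"hand": 1, "dx": 0, "dy": 0, "dz": -0.4, "spin": 0}, {"hand": 1, "dx": 0, "dy": 0, "dz": -0.3, "spin": 0}, {"hand": 1, "dx": 0, "dy": 0, "dz": -0.3, "spin": 0}, {"hand": 1, "dx": 0, "dy": 0, "dz": -0.3, "spin": 0}, {"hand": 1, "dx": 0, "dy": 0, "dz": 0, "spin": 0}]}}

```text
t: 5.38
position: [0.631, 0.1558, 0.0764]
orientation: [0.757, 0.653, -0.001, -0.0]
wrist_force: [-0.2, -1.0, -3.1]
grip_width: 0.0438
finger_force: 42.0
```

```bash
python3 chk.py
```

```text
[0.63102068 0.155792   0.07639748] [ 7.57107172e-01  6.53290408e-01 -5.10332896e-04 -3.34065900e-04] [-0.20785158 -1.00770325 -3.10523268]
ywall (np.int64(110), [[-34.2, 82.8, 28.1], [-0.9, 84.5, 34.9], [34.1, 86.6, 41.9]])
face (np.int64(265), [[-22.2, 58.1, 52.7], [-3.8, 67.2, 75.6], [21.0, 69.9, 101.4]])
yaw of face deg 1.1464015360790056
zmin 52.27414929771579
```

>>> {"method": "servo_tool", "body": {"targets": [{"hand": 1, "dx": 0, "dy": 0, "dz": -0.3, "spin": 0}, {"hand": 1, "dx": 0, "dy": 0, "dz": -0.2, "spin": 0}, {"hand": 1, "dx": 0, "dy": 0, "dz": -0.15, "spin": 0}, {"hand": 1, "dx": 0, "dy": 0, "dz": -0.1, "spin": 0}, {"hand": 1, "dx": 0, "dy": 0, "dz": 0, "spin": 0}, {"hand": 1, "dx": 0, "dy": 0, "dz": 0, "spin": 0}]}}

```text
t: 5.93
position: [0.6317, 0.1559, 0.0708]
orientation: [0.757, 0.653, 0.0, 0.0]
wrist_force: [-3.3, -0.2, 5.8]
grip_width: 0.0434
finger_force: 42.8
```

>>> {"method": "servo_tool", "body": {"targets": [{"hand": -1, "dx": 0, "dy": 0, "dz": 0, "spin": 0}, {"hand": -1, "dx": 0, "dy": 0, "dz": 0, "spin": 0}, {"hand": -1, "dx": 0, "dy": 0, "dz": 0, "spin": 0}, {"hand": -1, "dx": 0, "dy": 0, "dz": 0, "spin": 0}, {"hand": -1, "dx": 0, "dy": 0, "dz": 0, "spin": 0}, {"hand": -1, "dx": 0, "dy": 0, "dz": 0.5, "spin": 0}, {"hand": -1, "dx": 0, "dy": 0, "dz": 1.5, "spin": 0}, {"hand": -1, "dx": 0, "dy": 0, "dz": 2.5, "spin": 0}, {"hand": -1, "dx": 0, "dy": 0, "dz": 3, "spin": 0}, {"hand": -1, "dx": 0, "dy": 0, "dz": 1.5, "spin": 0}]}}

```text
t: 6.77
position: [0.6334, 0.1562, 0.1652]
orientation: [0.757, 0.653, 0.002, 0.002]
wrist_force: [0.9, -0.2, 1.3]
grip_width: 0.0856
finger_force: 0.0
```

>>> {"method": "servo_tool", "body": {"targets": [{"hand": -1, "dx": -0.5, "dy": -1.4, "dz": 0, "spin": -0.017}, {"hand": -1, "dx": -1, "dy": -2.5, "dz": 0, "spin": -0.02}, {"hand": -1, "dx": -1.3, "dy": -3.5, "dz": 0, "spin": -0.02}, {"hand": -1, "dx": -1.3, "dy": -3.5, "dz": 0, "spin": -0.02}, {"hand": -1, "dx": -1.3, "dy": -3.5, "dz": 0, "spin": -0.02}, {"hand": -1, "dx": -1.3, "dy": -3.5, "dz": 0, "spin": -0.02}, {"hand": -1, "dx": -1.3, "dy": -3.5, "dz": 0, "spin": -0.02}, {"hand": -1, "dx": -1.3, "dy": -3.5, "dz": 0, "spin": -0.02}, {"hand": -1, "dx": -1.3, "dy": -3.5, "dz": 0, "spin": -0.02}, {"hand": -1, "dx": -1.3, "dy": -3.5, "dz": 0, "spin": -0.02}, {"hand": -1, "dx": -1.3, "dy": -3.5, "dz": 0, "spin": -0.02}, {"hand": -1, "dx": -1.3, "dy": -3.5, "dz": 0, "spin": -0.02}, {"hand": -1, "dx": -1.3, "dy": -3.5, "dz": 0, "spin": 0}, {"hand": -1, "dx": -1.3, "dy": -3.5, "dz": 0, "spin": 0}, {"hand": -1, "dx": -1.3, "dy": -3.5, "dz": 0, "spin": 0}, {"hand": -1, "dx": -0.5, "dy": -2, "dz": 0, "spin": 0}, {"hand": -1, "dx": -0.2, "dy": 0, "dz": 0, "spin": 0}, {"hand": -1, "dx": 0, "dy": 0, "dz": 0, "spin": 0}, {"hand": -1, "dx": 0, "dy": 0, "dz": 0, "spin": 0}]}}

```text
t: 8.35
position: [0.4399, -0.3575, 0.1594]
orientation: [0.829, 0.559, 0.0, -0.001]
wrist_force: [-0.4, -0.1, 0.2]
grip_width: 0.0857
finger_force: 0.0
```

Run:
```python
from rel import *
s=get_state(); print(s['t'],s['position'],s['orientation'])
for n in('top','side'):
    im,d=grab(n); cv2.imwrite('pics/%s2.png'%n,im)
im,d=load('side'); J=jig('side',im,d); X,Y,Z=J[...,0],J[...,1],J[...,2]
m=(abs(X)<30)&(Y>10)&(Y<75)&(Z>75); print('contactor side top',m.sum(),np.nanpercentile(J[m],[2,50,98],axis=0).round(1).tolist())
import m as M
M.part('top',225,335,140,275,[(.088,.11)])
im,d=load('top'); W=cloud('top',im,d)
g=(W[...,2]>.085)&(abs(W[...,0]-.632)<.06)&(abs(W[...,1]-.154)<.06); P=W[g]; print(len(P),*M.rect(P),np.median(P[:,2]))
M.part('top',450,492,273,306,[(.02,.1),(.056,.075)])
```

```text
8.35 [ 0.4398906  -0.35747144  0.15944943] [ 8.29294541e-01  5.58811399e-01  8.01059257e-05 -6.14717483e-04]
contactor side top 564 [[-21.7, 22.6, 76.1], [-1.9, 50.4, 93.9], [21.7, 68.4, 99.2]]
top (0.088, 0.11) 1702 [664.5 108.9] [190.3 244.1] 81.6 zmed 104.1
276 [632.8 154.9] [37.4 44.3] 80.8 0.09549021168824356
top (0.02, 0.1) 294 [ 441.2 -356.3] [63.9 24.3] 68.9 zmed 61.3
top (0.056, 0.075) 182 [ 440.1 -359.4] [46.5 23.9] 69.2 zmed 63.6
```

View pics/side2.png

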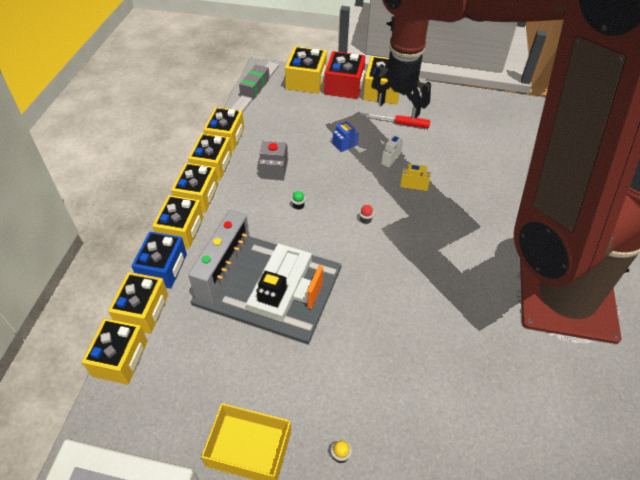

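The side view shows the contactor seated at (271,288) in its nest; its top at 95 mm and centre confirm this. The relay still stands at (392,150), with the gripper over it. Picking the relay.

>>> {"method": "servo_tool", "body": {"targets": [{"hand": -1, "dx": 0, "dy": 0, "dz": -2, "spin": 0}, {"hand": -1, "dx": 0, "dy": 0, "dz": -2.5, "spin": 0}, {"hand": -1, "dx": 0, "dy": 0, "dz": -2.5, "spin": 0}, {"hand": -1, "dx": 0, "dy": 0, "dz": -2.1, "spin": 0}, {"hand": -1, "dx": 0, "dy": 0, "dz": -1.6, "spin": 0}, {"hand": -1, "dx": 0, "dy": 0, "dz": -1.0, "spin": 0}, {"hand": -1, "dx": 0, "dy": 0, "dz": -0.6, "spin": 0}, {"hand": -1, "dx": 0, "dy": 0, "dz": 0, "spin": 0}, {"hand": 1, "dx": 0, "dy": 0, "dz": 0, "spin": 0}, {"hand": 1, "dx": 0, "dy": 0, "dz": 0, "spin": 0}, {"hand": 1, "dx": 0, "dy": 0, "dz": 0, "spin": 0}, {"hand": 1, "dx": 0, "dy": 0, "dz": 0, "spin": 0}, {"hand": 1, "dx": 0, "dy": 0, "dz": 0, "spin": 0}, {"hand": 1, "dx": 0, "dy": 0, "dz": 0, "spin": 0}, {"hand": 1, "dx": 0, "dy": 0, "dz": 0, "spin": 0}, {"hand": 1, "dx": 0, "dy": 0, "dz": 0, "spin": 0}], "squeeze": 35}}

```text
t: 9.78
position: [0.4407, -0.3585, 0.0374]
orientation: [0.829, 0.559, 0.0, 0.0]
wrist_force: [-0.8, 0.7, 5.2]
grip_width: 0.0236
finger_force: 42.6
```

>>> {"method": "servo_tool", "body": {"targets": [{"hand": 1, "dx": 0, "dy": 0, "dz": 1, "spin": 0}, {"hand": 1, "dx": 0, "dy": 0, "dz": 2, "spin": 0}, {"hand": 1, "dx": 0.4, "dy": 0.8, "dz": 2, "spin": 0}, {"hand": 1, "dx": 1, "dy": 2.4, "dz": 2, "spin": 0.019}, {"hand": 1, "dx": 1.4, "dy": 3.4, "dz": 2, "spin": 0.02}, {"hand": 1, "dx": 1.4, "dy": 3.4, "dz": 1, "spin": 0.02}, {"hand": 1, "dx": 1.4, "dy": 3.4, "dz": 0, "spin": 0.02}, {"hand": 1, "dx": 1.4, "dy": 3.4, "dz": 0, "spin": 0.02}, {"hand": 1, "dx": 1.4, "dy": 3.4, "dz": 0, "spin": 0.02}, {"hand": 1, "dx": 1.4, "dy": 3.4, "dz": 0, "spin": 0.02}, {"hand": 1, "dx": 1.4, "dy": 3.4, "dz": 0, "spin": 0.02}, {"hand": 1, "dx": 1.4, "dy": 3.4, "dz": 0, "spin": 0.02}, {"hand": 1, "dx": 1.4, "dy": 3.4, "dz": 0, "spin": 0.02}, {"hand": 1, "dx": 1.4, "dy": 3.4, "dz": 0, "spin": 0.02}, {"hand": 1, "dx": 1.2, "dy": 2.8, "dz": 0, "spin": 0.02}, {"hand": 1, "dx": 0.8, "dy": 2, "dz": 0, "spin": 0}, {"hand": 1, "dx": 0.5, "dy": 1.2, "dz": 0, "spin": 0}, {"hand": 1, "dx": 0, "dy": 0.2, "dz": -1.5, "spin": 0}, {"hand": 1, "dx": 0, "dy": 0, "dz": -1.5, "spin": 0}, {"hand": 1, "dx": 0, "dy": 0, "dz": 0, "spin": 0}]}}

```text
t: 11.45
position: [0.6168, 0.0756, 0.1031]
orientation: [0.756, 0.654, -0.002, -0.002]
wrist_force: [-1.8, 0.2, -2.6]
grip_width: 0.0236
finger_force: 41.8
```

>>> {"method": "servo_tool", "body": {"targets": [{"hand": 1, "dx": 0, "dy": 0, "dz": 0, "spin": 0}, {"hand": 1, "dx": 0, "dy": 0, "dz": 0, "spin": 0}, {"hand": 1, "dx": 0, "dy": 0, "dz": 0, "spin": 0}]}}

```text
t: 11.7
position: [0.6201, 0.0751, 0.1079]
orientation: [0.757, 0.654, 0.001, 0.001]
wrist_force: [-0.2, 0.6, -1.4]
grip_width: 0.0233
finger_force: 41.7
```

Run:
```python
from rel import *
s=get_state(); print(s['t'],s['position'],s['orientation'],s['wrist_force'])
a=[grab(n)[0] for n in('top','side')]
cv2.imwrite('pics/c3.png',np.hstack([cv2.resize(a[0][150:290,210:350],(400,400),interpolation=2),cv2.resize(a[1][180:340,190:350],(400,400),interpolation=2)]))
```

```text
11.7 [0.62012714 0.07514388 0.10793567] [7.56728719e-01 6.53728515e-01 6.02543806e-04 5.57468044e-04] [-0.15691789  0.55908121 -1.43480763]
```

View pics/c3.png

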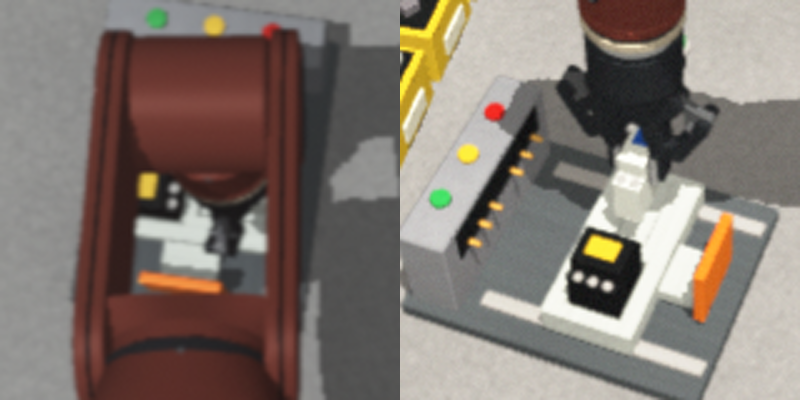

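The crop shows the contactor seated at (603,270) and the relay held over its nest at (632,180). Measuring the relay against the slide.

```bash
cat > chk2.py <<'E'
from rel import *
s=get_state(); print(s['t'],s['position'],s['wrist_force'])
im,d=grab('side'); J=jig('side',im,d); X,Y,Z=J[...,0],J[...,1],J[...,2]
hsv=cv2.cvtColor(im,cv2.COLOR_BGR2HSV)
f=lambda m:(m.sum(),np.round(np.nanpercentile(J[m],[2,50,98],axis=0),1).tolist())
print('ywall',f((Z>28)&(Z<42)&(abs(X)<36)&(Y>75)&(Y<95)))
w=(hsv[...,2]>110)&(hsv[...,1]<80)&(abs(X)<25)&(Z>52)
zb=np.nanmin(Z[w&(Y>-20)&(Y<5)]); print('zmin',zb)
for lo in range(50,135,6):
    m=w&(Z>=lo)&(Z<lo+6)&(Y>-35)&(Y<10)
    if m.sum()>4: print(lo,f(m))
E
python3 chk2.py
```

```text
11.8 [0.62015626 0.07525735 0.10792411] [-0.21586428  0.21353669 -0.89749338]
ywall (np.int64(103), [[-34.4, 82.3, 28.5], [1.2, 84.2, 34.8], [33.3, 86.3, 41.6]])
zmin 52.72564773057964
68 (np.int64(9), [[-11.1, -31.6, 69.9], [-5.6, -12.7, 72.2], [6.9, -9.6, 73.7]])
74 (np.int64(22), [[-11.5, -32.1, 74.4], [-5.7, -10.0, 77.4], [11.5, -6.6, 79.8]])
80 (np.int64(27), [[-11.7, -31.6, 80.4], [-4.7, -10.0, 82.7], [10.2, -8.3, 85.8]])
86 (np.int64(25), [[-11.9, -32.9, 86.4], [-7.3, -10.7, 88.8], [11.3, -8.3, 91.7]])
92 (np.int64(27), [[-11.5, -30.1, 92.1], [-1.3, -9.8, 94.8], [11.3, -7.2, 97.6]])
98 (np.int64(34), [[-17.5, -33.9, 98.2], [-8.5, -10.7, 100.8], [13.7, -8.3, 103.9]])
104 (np.int64(30), [[-19.4, -32.0, 104.4], [-7.6, -11.4, 106.9], [17.8, -7.8, 109.4]])
110 (np.int64(49), [[-17.3, -32.0, 110.2], [-1.2, -15.8, 113.3], [18.6, -8.0, 115.9]])
116 (np.int64(70), [[-14.5, -33.1, 116.1], [-2.3, -16.7, 118.4], [16.1, -7.1, 121.8]])
122 (np.int64(36), [[-17.9, -32.8, 122.3], [-2.1, -22.5, 124.9], [18.2, -19.2, 127.8]])
128 (np.int64(47), [[-15.0, -33.4, 128.1], [1.1, -24.2, 132.0], [16.5, -20.5, 133.5]])
134 (np.int64(52), [[-11.2, -34.9, 134.1], [3.5, -29.0, 135.7], [16.2, -21.0, 138.2]])
```

```bash
cat >> chk2.py <<'E'
print('--')
zl=zb if zb>60 else 52
m=w&(abs(X)<9)&(Y>-15)&(Y<2)&(Z>56)&(Z<112); print('relay face',f(m))
c=(abs(X)<18)&(Y>60)&(Y<76)&(Z>52)&(Z<74); print('contactor face',f(c))
t=(abs(Z-47)<2.5)&(abs(X)<45)&(Y<12)&(Y>-20); print('between nests',f(t))
for x in (-32,-24,0,26,33):
    g=(abs(X-x)<4)&(Z>25)&(Z<55)&(Y>-10)&(Y<90); print(x,f(g))
E
python3 chk2.py | sed -n '/--/,$p'
```

```text
--
relay face (np.int64(90), [[-8.0, -12.3, 71.8], [0.7, -9.7, 91.6], [8.6, -7.2, 109.9]])
contactor face (np.int64(93), [[-17.8, 66.1, 52.5], [-1.0, 68.2, 63.0], [16.9, 70.3, 73.4]])
between nests (np.int64(166), [[-39.9, -19.3, 44.8], [-23.1, -9.2, 47.5], [39.2, 10.6, 49.3]])
-32 (np.int64(165), [[-35.7, -6.8, 31.5], [-32.0, 47.1, 47.3], [-28.2, 85.6, 51.1]])
-24 (np.int64(176), [[-27.5, -6.4, 29.0], [-23.4, 45.4, 46.9], [-20.2, 86.0, 53.7]])
0 (np.int64(55), [[-3.9, 66.6, 25.7], [0.3, 80.2, 45.8], [3.7, 86.6, 52.4]])
26 (np.int64(66), [[22.2, -9.1, 26.5], [26.3, 77.3, 46.1], [29.9, 86.6, 50.3]])
33 (np.int64(82), [[29.3, 18.1, 26.5], [33.4, 69.6, 47.1], [36.4, 85.9, 51.3]])
```

>>> {"method": "servo_tool", "body": {"targets": [{"hand": 1, "dx": 0.02, "dy": 0.26, "dz": -0.8, "spin": 0}, {"hand": 1, "dx": 0, "dy": 0, "dz": -0.8, "spin": 0}, {"hand": 1, "dx": 0, "dy": 0, "dz": -0.5, "spin": 0}, {"hand": 1, "dx": 0, "dy": 0, "dz": 0, "spin": 0}, {"hand": 1, "dx": 0, "dy": 0, "dz": 0, "spin": 0}, {"hand": 1, "dx": 0, "dy": 0, "dz": 0, "spin": 0}]}}

```text
t: 12.4
position: [0.6195, 0.0783, 0.0855]
orientation: [0.756, 0.654, -0.0, -0.0]
wrist_force: [0.2, 0.0, -1.1]
grip_width: 0.0238
finger_force: 41.8
```

```bash
python3 chk2.py; python3 -c "
from h import *
im,d=load('side'); cv2.imwrite('pics/c4.png',cv2.resize(im[215:315,235:335],(600,600),interpolation=2))"
```

```text
12.4 [0.61953229 0.07830359 0.0854954 ] [ 0.15576416  0.00851437 -1.11574785]
ywall (np.int64(103), [[-34.2, 82.8, 28.3], [-1.5, 84.5, 34.6], [33.6, 86.5, 41.7]])
zmin 52.2390635766532
50 (np.int64(17), [[-18.9, -32.2, 52.3], [-7.4, -7.7, 54.0], [6.2, -4.9, 55.1]])
56 (np.int64(25), [[-12.7, -33.3, 56.1], [-8.0, -8.2, 58.6], [9.2, -4.8, 61.2]])
62 (np.int64(26), [[-12.9, -31.0, 62.5], [-6.6, -7.8, 64.9], [11.5, -5.3, 67.5]])
68 (np.int64(27), [[-13.0, -30.6, 68.3], [-5.4, -7.2, 70.8], [11.0, -4.4, 73.4]])
74 (np.int64(30), [[-15.6, -31.3, 74.5], [-5.0, -7.8, 77.4], [20.1, -5.4, 79.9]])
80 (np.int64(35), [[-20.3, -31.9, 80.2], [-9.6, -8.1, 83.0], [18.0, -5.4, 85.6]])
86 (np.int64(35), [[-19.8, -31.3, 86.0], [-4.4, -10.0, 89.8], [17.5, -5.8, 92.0]])
92 (np.int64(75), [[-17.9, -28.0, 92.8], [-2.0, -14.2, 94.8], [15.7, -5.2, 97.8]])
98 (np.int64(32), [[-16.2, -29.3, 98.1], [-5.2, -19.5, 100.1], [17.3, -9.4, 103.5]])
104 (np.int64(33), [[-18.3, -28.3, 104.0], [-3.8, -18.7, 107.2], [17.5, -16.3, 109.8]])
110 (np.int64(84), [[-13.1, -33.9, 110.1], [0.0, -26.2, 112.5], [13.6, -17.2, 115.4]])
--
relay face (np.int64(115), [[-8.3, -14.1, 56.7], [-0.3, -7.0, 81.4], [8.8, -4.9, 98.0]])
contactor face (np.int64(98), [[-17.5, 66.0, 52.7], [-1.2, 67.8, 63.6], [17.7, 69.7, 73.5]])
between nests (np.int64(148), [[-39.5, -19.3, 44.6], [-23.0, -8.9, 47.3], [39.9, 10.0, 49.4]])
-32 (np.int64(168), [[-35.9, -8.9, 31.7], [-32.1, 43.1, 47.0], [-28.2, 85.2, 50.7]])
-24 (np.int64(170), [[-28.0, -7.1, 29.3], [-23.8, 47.4, 46.8], [-20.2, 85.9, 53.2]])
0 (np.int64(62), [[-3.9, -8.0, 25.9], [0.2, 78.9, 46.6], [3.8, 86.0, 53.9]])
26 (np.int64(60), [[22.2, 59.2, 25.6], [26.3, 79.7, 46.8], [29.8, 85.9, 50.8]])
33 (np.int64(84), [[29.3, -9.6, 27.8], [33.7, 70.7, 47.2], [36.9, 85.6, 51.0]])
```

View pics/c4.png

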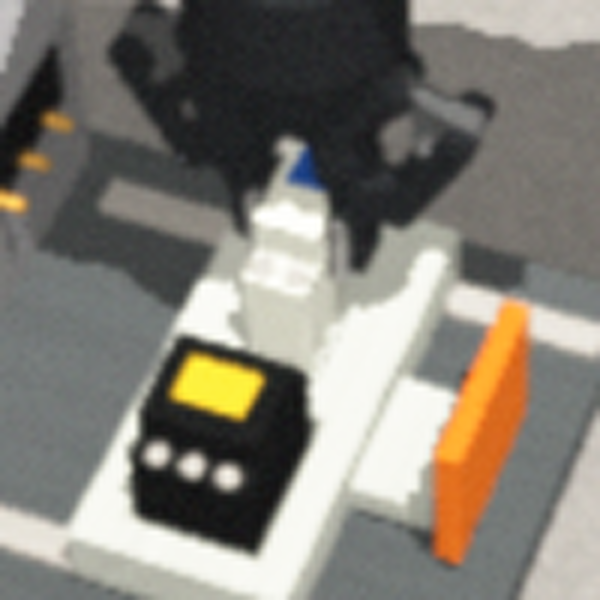

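The crop shows the relay at (285,310) aligned over its nest, with the contactor seated at (220,450). A final nudge of about 1 mm, then down slowly.

>>> {"method": "servo_tool", "body": {"targets": [{"hand": 1, "dx": 0.07, "dy": 0.11, "dz": 0, "spin": 0}, {"hand": 1, "dx": 0, "dy": 0, "dz": -0.2, "spin": 0}, {"hand": 1, "dx": 0, "dy": 0, "dz": -0.2, "spin": 0}, {"hand": 1, "dx": 0, "dy": 0, "dz": -0.2, "spin": 0}, {"hand": 1, "dx": 0, "dy": 0, "dz": -0.1, "spin": 0}, {"hand": 1, "dx": 0, "dy": 0, "dz": 0, "spin": 0}]}}

```text
t: 12.95
position: [0.62, 0.0794, 0.0782]
orientation: [0.756, 0.654, -0.0, -0.0]
wrist_force: [-0.5, -0.0, -1.2]
grip_width: 0.0235
finger_force: 41.8
```

>>> {"method": "servo_tool", "body": {"targets": [{"hand": 1, "dx": 0, "dy": 0, "dz": -0.2, "spin": 0}, {"hand": 1, "dx": 0, "dy": 0, "dz": -0.2, "spin": 0}, {"hand": 1, "dx": 0, "dy": 0, "dz": -0.15, "spin": 0}, {"hand": 1, "dx": 0, "dy": 0, "dz": -0.1, "spin": 0}, {"hand": 1, "dx": 0, "dy": 0, "dz": 0, "spin": 0}, {"hand": 1, "dx": 0, "dy": 0, "dz": 0, "spin": 0}]}}

```text
t: 13.45
position: [0.6203, 0.0794, 0.0724]
orientation: [0.756, 0.654, -0.0, -0.0]
wrist_force: [-1.7, -0.7, 0.7]
grip_width: 0.0235
finger_force: 42.1
```

>>> {"method": "servo_tool", "body": {"targets": [{"hand": -1, "dx": 0, "dy": 0, "dz": 0, "spin": 0}, {"hand": -1, "dx": 0, "dy": 0, "dz": 0, "spin": 0}, {"hand": -1, "dx": 0, "dy": 0, "dz": 0, "spin": 0}, {"hand": -1, "dx": 0, "dy": 0, "dz": 0, "spin": 0}, {"hand": -1, "dx": 0, "dy": 0, "dz": 0, "spin": 0}, {"hand": -1, "dx": 0, "dy": 0, "dz": 0.5, "spin": 0}, {"hand": -1, "dx": 0, "dy": 0, "dz": 1.5, "spin": 0}, {"hand": -1, "dx": 0, "dy": 0, "dz": 2.5, "spin": 0}, {"hand": -1, "dx": 0, "dy": 0, "dz": 3, "spin": 0}, {"hand": -1, "dx": 0, "dy": 0, "dz": 2.5, "spin": 0}]}}

```text
t: 14.28
position: [0.6205, 0.0794, 0.1741]
orientation: [0.756, 0.654, 0.0, 0.0]
wrist_force: [1.0, 0.2, 0.2]
grip_width: 0.0853
finger_force: 0.0
```

>>> {"method": "servo_tool", "body": {"targets": [{"hand": 1, "dx": -0.6, "dy": 0.3, "dz": 0, "spin": 0.11}, {"hand": 1, "dx": -0.9, "dy": 0.4, "dz": 0, "spin": 0.11}, {"hand": 1, "dx": -0.9, "dy": 0.4, "dz": 0, "spin": 0.11}, {"hand": 1, "dx": -0.9, "dy": 0.4, "dz": 0, "spin": 0.11}, {"hand": 1, "dx": -0.9, "dy": 0.4, "dz": 0, "spin": 0.11}, {"hand": 1, "dx": -0.9, "dy": 0.4, "dz": 0, "spin": 0.11}, {"hand": 1, "dx": -0.9, "dy": 0.4, "dz": 0, "spin": 0.11}, {"hand": 1, "dx": -0.9, "dy": 0.4, "dz": 0, "spin": 0.11}, {"hand": 1, "dx": -0.9, "dy": 0.4, "dz": 0, "spin": 0.11}, {"hand": 1, "dx": -0.9, "dy": 0.4, "dz": 0, "spin": 0.11}, {"hand": 1, "dx": -0.9, "dy": 0.4, "dz": 0, "spin": 0.11}, {"hand": 1, "dx": -0.9, "dy": 0.4, "dz": 0, "spin": 0.11}, {"hand": 1, "dx": -0.9, "dy": 0.4, "dz": 0, "spin": 0.11}, {"hand": 1, "dx": 0, "dy": 0.2, "dz": 0, "spin": 0.11}, {"hand": 1, "dx": 0, "dy": 0, "dz": 0, "spin": 0.03}, {"hand": 1, "dx": 0, "dy": 0, "dz": 0, "spin": 0}, {"hand": 1, "dx": 0, "dy": 0, "dz": 0, "spin": 0}]}}

```text
t: 15.7
position: [0.5065, 0.1324, 0.1726]
orientation: [0.073, 0.997, 0.0, 0.0]
wrist_force: [0.7, -0.1, -0.1]
grip_width: -0.0001
finger_force: 0.0
```

Run:
```python
from rel import *
s=get_state(); print(s['t'],s['position'],s['orientation'])
for n in('top','side'):
    im,d=grab(n); J=jig(n,im,d); X,Y,Z=J[...,0],J[...,1],J[...,2]
    for nm,y0 in(('con',40),('rel',-40)):
        m=(abs(X)<30)&(abs(Y-y0)<40)&(Z>88)&(Z<104); print(n,nm,m.sum(),np.nanpercentile(J[m],[1,50,99],axis=0).round(1).tolist() if m.any() else '')
im,d=load('side'); cv2.imwrite('pics/c5.png',cv2.resize(im[180:340,180:350],(680,600),interpolation=2))
```

```text
15.7 [0.50647736 0.13243589 0.17264084] [7.34614218e-02 9.97298010e-01 3.39488487e-05 3.11236514e-04]
top con 194 [[-9.6, 20.7, 89.8], [9.5, 40.5, 95.1], [25.3, 56.4, 101.0]]
top rel 196 [[-8.8, -64.4, 91.2], [2.4, -42.0, 99.0], [15.0, -19.6, 103.7]]
side con 370 [[-21.5, 22.4, 88.3], [-0.7, 43.5, 95.6], [22.1, 60.0, 99.8]]
side rel 253 [[-12.3, -62.9, 88.4], [-1.5, -36.2, 98.9], [12.2, -15.7, 103.6]]
```

View pics/c5.png

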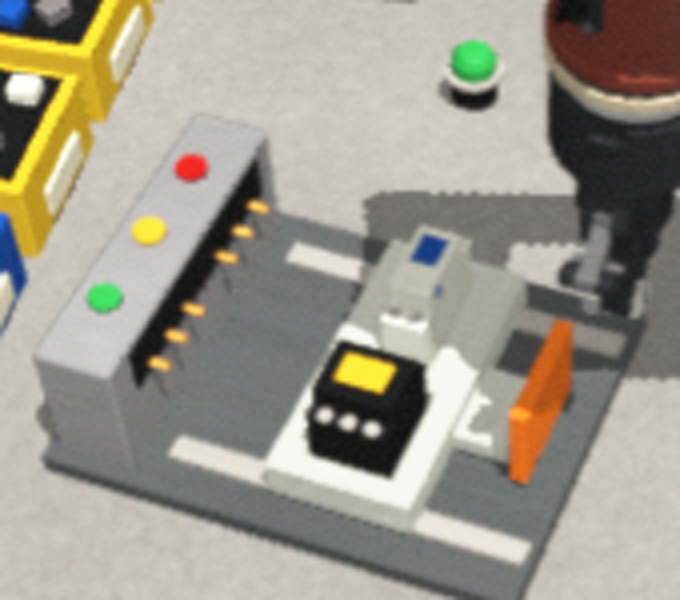

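The crop shows both parts seated upright, relay at (430,290) and contactor at (365,405), with the tops at the right heights (95 and 99 mm). The slide is out with its orange plate at (540,400). Lowering in front of the plate.

>>> {"method": "servo_tool", "body": {"targets": [{"hand": 1, "dx": 0, "dy": 0, "dz": -2, "spin": 0}, {"hand": 1, "dx": 0, "dy": 0, "dz": -2.5, "spin": 0}, {"hand": 1, "dx": 0, "dy": 0, "dz": -2.5, "spin": 0}, {"hand": 1, "dx": 0, "dy": 0, "dz": -2, "spin": 0}, {"hand": 1, "dx": 0, "dy": 0, "dz": -1.6, "spin": 0}, {"hand": 1, "dx": 0.5, "dy": -0.07, "dz": 0, "spin": 0}, {"hand": 1, "dx": 0.5, "dy": -0.07, "dz": 0, "spin": 0}, {"hand": 1, "dx": 0.5, "dy": -0.07, "dz": 0, "spin": 0}, {"hand": 1, "dx": 0.3, "dy": -0.05, "dz": 0, "spin": 0}, {"hand": 1, "dx": 0, "dy": 0, "dz": 0, "spin": 0}, {"hand": 1, "dx": 0, "dy": 0, "dz": 0, "spin": 0}]}}

```text
t: 16.72
position: [0.5254, 0.1298, 0.0673]
orientation: [0.073, 0.997, 0.0, 0.001]
wrist_force: [-0.7, 0.3, -0.8]
grip_width: 0.0003
finger_force: 0.0
```

>>> {"method": "servo_tool", "body": {"targets": [{"hand": 1, "dx": 0.15, "dy": -0.02, "dz": 0, "spin": 0}, {"hand": 1, "dx": 0.15, "dy": -0.02, "dz": 0, "spin": 0}, {"hand": 1, "dx": 0.2, "dy": -0.03, "dz": 0, "spin": 0}, {"hand": 1, "dx": 0.2, "dy": -0.03, "dz": 0, "spin": 0}, {"hand": 1, "dx": 0.2, "dy": -0.03, "dz": 0, "spin": 0}, {"hand": 1, "dx": 0.3, "dy": -0.04, "dz": 0, "spin": 0}, {"hand": 1, "dx": 0.3, "dy": -0.04, "dz": 0, "spin": 0}, {"hand": 1, "dx": 0.3, "dy": -0.05, "dz": 0, "spin": 0}, {"hand": 1, "dx": 0.3, "dy": -0.05, "dz": 0, "spin": 0}, {"hand": 1, "dx": 0.3, "dy": -0.04, "dz": 0, "spin": 0}, {"hand": 1, "dx": 0.3, "dy": -0.05, "dz": 0, "spin": 0}, {"hand": 1, "dx": 0.3, "dy": -0.04, "dz": 0, "spin": 0}, {"hand": 1, "dx": 0.3, "dy": -0.05, "dz": 0, "spin": 0}, {"hand": 1, "dx": 0.3, "dy": -0.04, "dz": 0, "spin": 0}, {"hand": 1, "dx": 0.3, "dy": -0.05, "dz": 0, "spin": 0}, {"hand": 1, "dx": 0.3, "dy": -0.04, "dz": 0, "spin": 0}, {"hand": 1, "dx": 0.3, "dy": -0.04, "dz": 0, "spin": 0}, {"hand": 1, "dx": 0, "dy": 0, "dz": 0, "spin": 0}]}}

```text
t: 18.22
position: [0.5679, 0.1234, 0.066]
orientation: [0.073, 0.997, -0.0, -0.002]
wrist_force: [-8.4, 1.1, 7.4]
grip_width: 0.0001
finger_force: 4.2
```

>>> {"method": "servo_tool", "body": {"targets": [{"hand": 1, "dx": 0.2, "dy": -0.03, "dz": 0, "spin": 0}, {"hand": 1, "dx": 0.3, "dy": -0.04, "dz": 0, "spin": 0}, {"hand": 1, "dx": 0.3, "dy": -0.05, "dz": 0, "spin": 0}, {"hand": 1, "dx": 0.2, "dy": -0.03, "dz": 0, "spin": 0}, {"hand": 1, "dx": 0.15, "dy": -0.02, "dz": 0, "spin": 0}, {"hand": 1, "dx": 0.1, "dy": -0.01, "dz": 0, "spin": 0}, {"hand": 1, "dx": 0, "dy": 0, "dz": 0, "spin": 0}]}}

```text
t: 18.8
position: [0.5796, 0.1217, 0.0658]
orientation: [0.073, 0.997, -0.0, -0.003]
wrist_force: [-9.6, 1.0, 7.8]
grip_width: -0.0002
finger_force: 5.0
```

```bash
cat > sl.py <<'E'
from rel import *
s=get_state(); print(s['t'],s['position'],s['wrist_force'])
im,d=grab('side'); J=jig('side',im,d); X,Y,Z=J[...,0],J[...,1],J[...,2]
m=(abs(Z-47)<2)&(X>-60)&(X<98)&(Y>74)&(Y<87); print('slide x edges',np.nanpercentile(X[m],[0.5,99.5]))
for nm,y0 in(('con',40),('rel',-40)):
    m=(X>-40)&(X<98)&(abs(Y-y0)<33)&(Z>88)&(Z<104); print(nm,m.sum(),np.nanpercentile(J[m],[1,50,99],axis=0).round(1).tolist())
cv2.imwrite('pics/sl.png',cv2.resize(im[180:340,180:350],(680,600),interpolation=2))
E
python3 sl.py
```

```text
18.8 [0.57964053 0.12165197 0.06583621] [-9.58310795  1.04805323  7.78102263]
slide x edges [10.10172305 89.81184149]
con 358 [[27.6, 22.6, 88.4], [49.0, 42.7, 95.5], [71.7, 59.1, 99.5]]
rel 250 [[37.2, -61.6, 88.4], [48.0, -35.7, 99.1], [62.0, -16.2, 103.7]]
```

>>> {"method": "servo_tool", "body": {"targets": [{"hand": 1, "dx": 0.1, "dy": -0.01, "dz": 0, "spin": 0}, {"hand": 1, "dx": 0.05, "dy": -0.01, "dz": 0, "spin": 0}, {"hand": 1, "dx": 0, "dy": 0, "dz": 0, "spin": 0}, {"hand": 1, "dx": 0, "dy": 0, "dz": 0, "spin": 0}]}}

```text
t: 19.18
position: [0.5799, 0.1216, 0.0658]
orientation: [0.073, 0.997, -0.0, -0.004]
wrist_force: [-15.1, 0.5, 11.2]
grip_width: 0.0002
finger_force: 7.5
```

```bash
python3 sl.py
```

```text
19.1833 [0.57991962 0.12163936 0.06582437] [-15.0987314    0.45362542  11.20471428]
slide x edges [10.61953166 89.65134798]
con 364 [[7.7, 23.0, 88.4], [48.9, 42.9, 95.4], [72.3, 59.3, 100.0]]
rel 248 [[37.6, -62.9, 88.7], [48.2, -35.9, 99.0], [61.7, -15.7, 103.2]]
```

The slide is on its stop: the force rose from 9.6 to 15 N with no further travel, and the edges are shifted 50 mm. Holding for 1 s, then backing off.

>>> {"method": "servo_tool", "body": {"targets": [{"hand": 1, "dx": 0, "dy": 0, "dz": 0, "spin": 0}, {"hand": 1, "dx": 0, "dy": 0, "dz": 0, "spin": 0}, {"hand": 1, "dx": 0, "dy": 0, "dz": 0, "spin": 0}, {"hand": 1, "dx": 0, "dy": 0, "dz": 0, "spin": 0}, {"hand": 1, "dx": 0, "dy": 0, "dz": 0, "spin": 0}, {"hand": 1, "dx": 0, "dy": 0, "dz": 0, "spin": 0}, {"hand": 1, "dx": 0, "dy": 0, "dz": 0, "spin": 0}, {"hand": 1, "dx": 0, "dy": 0, "dz": 0, "spin": 0}, {"hand": 1, "dx": 0, "dy": 0, "dz": 0, "spin": 0}, {"hand": 1, "dx": 0, "dy": 0, "dz": 0, "spin": 0}, {"hand": 1, "dx": 0, "dy": 0, "dz": 0, "spin": 0}]}}

```text
t: 20.15
position: [0.5799, 0.1216, 0.0658]
orientation: [0.073, 0.997, -0.0, -0.004]
wrist_force: [-15.1, 0.6, 11.5]
grip_width: -0.0
finger_force: 7.5
```

>>> {"method": "servo_tool", "body": {"targets": [{"hand": 1, "dx": -0.2, "dy": 0.03, "dz": 0, "spin": 0}, {"hand": 1, "dx": -0.4, "dy": 0.06, "dz": 0, "spin": 0}, {"hand": 1, "dx": -0.5, "dy": 0.07, "dz": 0, "spin": 0}, {"hand": 1, "dx": -0.5, "dy": 0.07, "dz": 0, "spin": 0}, {"hand": 1, "dx": -0.5, "dy": 0.07, "dz": 0, "spin": 0}, {"hand": 1, "dx": -0.5, "dy": 0.07, "dz": 0, "spin": 0}, {"hand": 1, "dx": -0.5, "dy": 0.07, "dz": 0, "spin": 0}, {"hand": 1, "dx": -0.5, "dy": 0.07, "dz": 0, "spin": 0}, {"hand": 1, "dx": -0.5, "dy": 0.07, "dz": 0, "spin": 0}, {"hand": 1, "dx": -0.4, "dy": 0.06, "dz": 0, "spin": 0}, {"hand": 1, "dx": -0.4, "dy": 0.06, "dz": 0, "spin": 0}, {"hand": 1, "dx": -0.4, "dy": 0.06, "dz": 0, "spin": 0}, {"hand": 1, "dx": -0.6, "dy": 0.09, "dz": 0, "spin": 0}, {"hand": 1, "dx": -1.2, "dy": 0.17, "dz": 0, "spin": 0}, {"hand": 1, "dx": -1, "dy": 0.14, "dz": 1, "spin": 0}, {"hand": 1, "dx": 0, "dy": 0, "dz": 3, "spin": 0}, {"hand": 1, "dx": 0, "dy": 0, "dz": 3, "spin": 0}, {"hand": 1, "dx": 0, "dy": 0, "dz": 1, "spin": 0}, {"hand": 1, "dx": 0, "dy": 0, "dz": 0, "spin": 0}, {"hand": 1, "dx": 0, "dy": 0, "dz": 0, "spin": 0}]}}

```text
t: 21.82
position: [0.503, 0.1327, 0.1467]
orientation: [0.073, 0.997, 0.0, 0.001]
wrist_force: [-1.2, 0.3, 0.1]
grip_width: -0.0002
finger_force: 0.0
```

```bash
python3 sl.py
```

```text
21.8167 [0.50304796 0.13265906 0.14674019] [-1.18486395  0.33501385  0.08114262]
slide x edges [-39.32981041  40.59958596]
con 368 [[-21.6, 22.5, 88.4], [-0.7, 43.5, 95.5], [21.7, 59.6, 99.5]]
rel 252 [[-12.5, -61.7, 88.3], [-1.4, -36.6, 99.1], [11.8, -15.9, 103.3]]
```

View pics/sl.png

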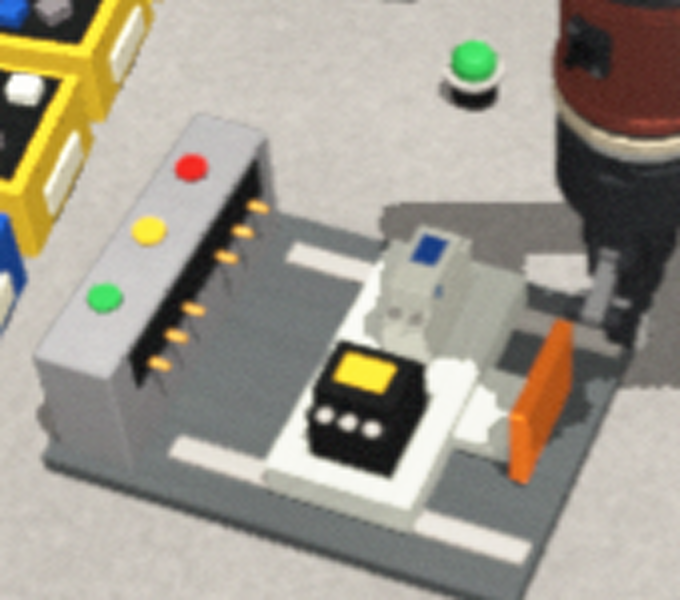

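The slide is fully out again (edges at -39 and 41 mm). The relay at (430,290) and the contactor at (365,405) are still seated, and the gripper is clear of everything.

```bash
python3 -c "
from plant import sign_off; print(sign_off())"
```

```text
the job is handed in; nothing more can be done
None
```

The job is handed in at about 22 s of the 72 s allowed: both parts were seated, the slide was pushed to its stop and held for over 1 s, and it sprang fully back out with both parts still in their nests. The sign-off gave no verdict.

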